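# Clear the bench hook and proof-pull its glued stop

### The arm

A 7-joint arm with a two-finger parallel gripper is mounted at the origin on the work surface. World frame = base frame: x ahead of the robot, y to its left, z up, the work surface at z = 0. Lengths are in m, angles in degrees, forces in N, time in s.
With the tool pointing down it reaches from about 0.35 to 0.775 m from the base axis. Payload 3.1 kg.
Tool frame: the origin (TCP) lies between the finger pads, 19 mm behind the fingertips; this is the grasp point; z points along the fingers, y is the line along which they close (so a half turn about z gives the same grasp; the last joint's range is limited). The gripper opens to 85 mm and grips with 20 to 120 N. Pads are 22 mm wide; open, the fingers measure 114 mm over their backs; the gripper's body (76 mm by 85 mm) begins 54 mm behind the grasp point. The pads swing forward as they close: fully open they stand 13 mm farther back than shut.
Start: joints at [72.038, 17.813, 0.802, 86.603, -0.252, 75.585, -1.558], TCP at [0.148, -0.53, 0.25] pointing down, gripper open.
Joint ranges: [-154.91, 154.91], [-16.99, 109.72], [-72.82, 74.43], [7.12, 147.25], [-82.49, 262.49], [11.32, 116.49], [-174.64, 174.64]. Speed limits (degrees/s): [159.86, 159.86, 180, 180, 180, 180, 180].

### API

Orientations are given as [roll, pitch, yaw] about the fixed x, y, z axes, in that order (R = Rz(yaw) Ry(pitch) Rx(roll)).
In Python, from station import robot, fingers, vision, workorder, recognise gives the robot as it stands. Calls block until the motion is done:
- robot.move_to(position, orientation): joint-space move of the TCP to a pose.
- robot.line_to(position, orientation=None, velocity=0.15, f_stop=None): straight line of the TCP; orientation=None keeps the orientation; velocity is the mean speed in m/s. With f_stop (N) it stops when the force on the tool has changed by that much, and returns True; else False.
- robot.move_j(angles): joint-space move.
- fingers.gripper_to(opening, force=None): opening from 0.0 (shut) to 1.0 (fully open); force is the grip in N (None keeps the last); returns when the fingers have stopped.
- robot.pause(seconds).
- robot.inverse_kinematics(position, orientation): joint angles nearest the present ones, or None.
- vision.grab_frame(name): name is "scene" or "top" or "wrist"; returns the picture (480x640x3 uint8, red, green, blue); there is no depth.
- vision.calibration(name): a dict with "mtx" (3x3 intrinsics, pixels), "extrinsics" (4x4, takes a point from world to camera coordinates); the wrist camera has in their place "T_tool_cam" (4x4, takes a point from camera to tool coordinates, whose origin is the TCP and whose axes are the flange's). Camera axes: x right, y up, looking along -z (the intrinsics and any distortion apply to the point x, -y, -z); pixel columns grow to the right and rows downward; lengths in m; the calibration is good to about 2 mm. A picture is of the moment at which its call begins: read the wrist's pose just before it. calibration takes no time and is no camera call.
A pose or a line that the arm cannot do raises robot.PlanningError and nothing moves.
- workorder.close_job(): hands the job in; it is judged then, once.
Trained networks look in the newest picture that a camera, given by its name, has taken for a name from the list of things; names that differ only in an ending like _2 or _b are one class to them, and where a whole thing is asked for, a point or a joint stands for the part that bears it (a point fixed in the world has none). Each returns a list of dicts, best first, with "p" (0 to 1); they miss things now and then, are a little off and sometimes report something else, mostly with a low value. They report only what shows in the picture. A call takes as long as a camera call. They do not tell look-alikes from the thing itself.
- recognise(label, camera): "rect" ([centre column, centre row, width, height] in pixels, round what is visible of it).
Readings, each from a call of its own:
- robot.current_time_s(): time.
- robot.current_joint_positions(): joint angles.
- robot.current_dq(): joint speeds.
- robot.current_joint_torque(): joint torques, N m.
- robot.current_tool_pos(): TCP position.
- robot.current_eef_rot(): TCP orientation.
- robot.current_contact_force(): force on the tool from outside, world axes, zero at the start.
- robot.current_torque(): the same for the moment, N m.
- robot.current_finger_gap(): opening from 0.0 (shut) to 1.0 (fully open).
- robot.current_gripper_force(): force on a finger pad.
Only numpy, scipy, OpenCV 4.12 (cv2) and the standard library are available. Lean on these libraries where they do the work, as an engineer would, in place of code of your own. Each camera call takes 0.05 s, during which the arm holds its last target. There are 200 camera calls.

### The job

Take the scraper block and sweep all four loose wood chips off the bench-hook board onto the bench, never touching them with the fingers, then put the scraper block down on the bench, off the board. Then prove the board's newly glued stop: hook the fingers behind it (on the far side from the robot, down below its top), do not grip it, and draw it towards the robot's side with a steady 12 newtons for two seconds; never load the stop beyond 20 newtons. Let go and leave the stop unbroken, and leave the glue bottle, the mallet and the dark offcut where they are.

Things in the scene. Friction and masses are not known exactly. Their poses are not given: they have to be found in the camera images.
- board: Plywood bench-hook board, fixed to the bench: 220 mm (its x) by 300 mm (its y), 24 mm thick. Origin at the centre of its underside, on the bench. Its +x points away from the robot, towards the stop's side; its z is up. The front part, from its front edge (x = -110 mm) to the stop's front face (x = +45 mm), carries the chips.
- stop: Dark wooden bar glued upright on the board along its y: 25 mm thick (x), 180 mm long (y), 45 mm high, top 69 mm above the bench. Origin at the centre of its underside, at x = +57.5, y = 0, z = 24.5 mm of the board; same axes. Behind it lie 40 mm of bare board, then bench. Pulled to the board's -x it gives a few mm, like a stiff spring of untold stiffness, and springs back.
- scraper: Scraper block: a wooden block with a steel lower edge, standing on the bench on that edge, to the left or to the right of the board. 28 mm thick (its x, the way to grip it), 140 mm long (its y), 75 mm high, 0.17 to 0.35 kg. Origin at the centre of its underside. 
- chip0: Loose wood chip, 60 mm long (its x) by 18 mm by 12 mm thick, lying on the front part of the board; origin at the centre of its underside as it starts. The four are alike.
- chip1: Loose wood chip, 60 mm long (its x) by 18 mm by 12 mm thick, lying on the front part of the board; origin at the centre of its underside as it starts. The four are alike.
- chip2: Loose wood chip, 60 mm long (its x) by 18 mm by 12 mm thick, lying on the front part of the board; origin at the centre of its underside as it starts. The four are alike.
- chip3: Loose wood chip, 60 mm long (its x) by 18 mm by 12 mm thick, lying on the front part of the board; origin at the centre of its underside as it starts. The four are alike.
- glue: Bystander: white glue bottle, 60 mm across, 160 mm high, standing on the other side of the board from the scraper block. Origin at the centre of its foot.
- mallet: Bystander: wooden mallet lying to the left of the board; head 70 x 130 x 60 mm high, handle 24 mm thick running 200 mm towards its -x. Origin under the centre of the head.
- offcut: Bystander: dark offcut lying to the right of the board, farther out, 90 x 150 x 38 mm high. Origin at the centre of its underside.
Mind the look-alikes: they are no part of the job. What is shaped like the chip1 but green is not meant. What is shaped like the chip2 but grey is not meant.

How it is judged (in metres and radians):
On the way, in this order (a step that is already met when the one before it is completed fails the run):
1. all four chips are off the board (height (world z) of each of chip0, chip1, chip2, chip3 below 0.02 m), for 0.2 s.
2. the scraper block is let go, standing or lying on the bench, off the board (height (world z) of scraper below 0.02 m and contact force between the fingers and scraper below 0.1 N and linear speed of scraper below 0.02 m/s and (x of scraper in the frame of board below -0.115 m or x of scraper in the frame of board above 0.115 m or y of scraper in the frame of board below -0.155 m or y of scraper in the frame of board above 0.155 m)), for 0.2 s.
3. with the fingers behind the stop (not gripping it: tool point behind its centre) and low, the stop is pulled with 9 to 15 N without a break for 1.3 s (contact force between anything else and stop between 9 and 15 N and x of the grasp point in the frame of stop above 0.012 m and z of the grasp point in the frame of stop below 0.055 m), for 1.3 s.
At the end, for the whole second after the job is handed in: All four chips lie off the board (their origins lower than 20 mm above the bench), the scraper block is on the bench (origin lower than 20 mm), at rest, its origin more than 5 mm outside the board's outline, and the stop is back within 2 mm of where it began (all of step 1 and height (world z) of scraper below 0.02 m and linear speed of scraper below 0.02 m/s and (x of scraper in the frame of board below -0.115 m or x of scraper in the frame of board above 0.115 m or y of scraper in the frame of board below -0.155 m or y of scraper in the frame of board above 0.155 m) and distance of stop from where it was at the start of the episode below 0.002 m); the robot touches nothing.
It fails at once if a chip is touched with the fingers (contact force between the fingers and chip0 above 0.5 N or contact force between the fingers and chip1 above 0.5 N or contact force between the fingers and chip2 above 0.5 N or contact force between the fingers and chip3 above 0.5 N).
It fails at once if the stop is loaded with more than 20 N (contact force between anything else and stop above 20 N).
It fails at once if the glue bottle is moved more than 20 mm (distance of glue from where it was at the start of the episode above 0.02 m).
It fails at once if the mallet is moved more than 20 mm (distance of mallet from where it was at the start of the episode above 0.02 m).
It fails at once if the offcut is moved more than 20 mm (distance of offcut from where it was at the start of the episode above 0.02 m).
It also fails if it takes over 72 s, if anything falls off the work surface, if the arm or the gripper's body presses on something with over 40 N, if the wrist force passes 120 N, or if a joint passes its speed limit or range.

## Working session

There is one attempt and no reset: what is moved stays moved. The work goes in short steps, each a Python script; the robot and the scene stay as the last script left them, time stands still between calls to the robot, and variables do not carry over. Pictures are saved under pics/ and viewed, at most 10 in all, crops included, and the job is handed in when it is done.

```bash
mkdir -p pics; ls; python3 - <<'E'
from station import robot, fingers, vision, workorder, recognise
import cv2, numpy as np
for n in ["top","scene"]:
    im=vision.grab_frame(n); cv2.imwrite(f"pics/{n}0.png",im[:,:,::-1])
    c=vision.calibration(n); print(n,{k:np.round(v,4).tolist() if not isinstance(v,str) else v for k,v in c.items()})
print(robot.current_time_s(),robot.current_tool_pos(),robot.current_eef_rot())
E
```

```text
pics
top {'mtx': [[575.5999, 0.0, 325.7795], [0.0, 575.5999, 237.1879], [0.0, 0.0, 1.0]], 'extrinsics': [[0.0835, -0.9965, -0.0021, -0.0344], [0.9688, 0.0807, 0.2343, -0.5007], [-0.2334, -0.0216, 0.9722, -1.0652], [0.0, 0.0, 0.0, 1.0]]}
scene {'mtx': [[525.2866, 0.0, 327.3821], [0.0, 525.2866, 242.4014], [0.0, 0.0, 1.0]], 'extrinsics': [[-0.1242, 0.9922, 0.0057, 0.0677], [-0.805, -0.1041, 0.5841, 0.3666], [0.5802, 0.068, 0.8116, -1.4946], [0.0, 0.0, 0.0, 1.0]]}
0.1 [ 0.1475065  -0.52920949  0.2490319 ] [-1.79876830e+02  4.58934122e-03  1.55771409e+01]
```

View pics/top0.png

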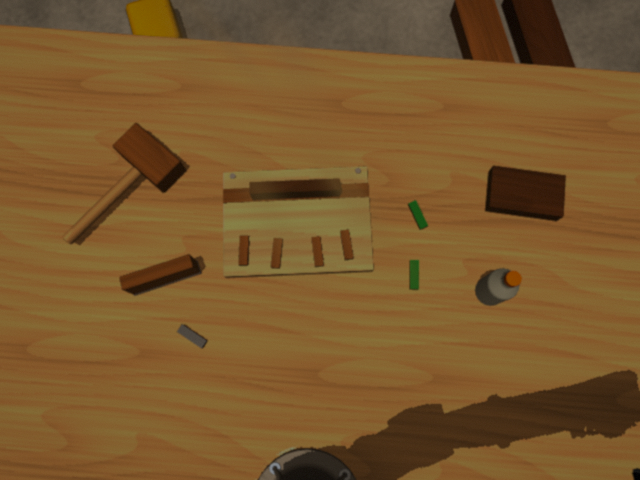

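View pics/scene0.png

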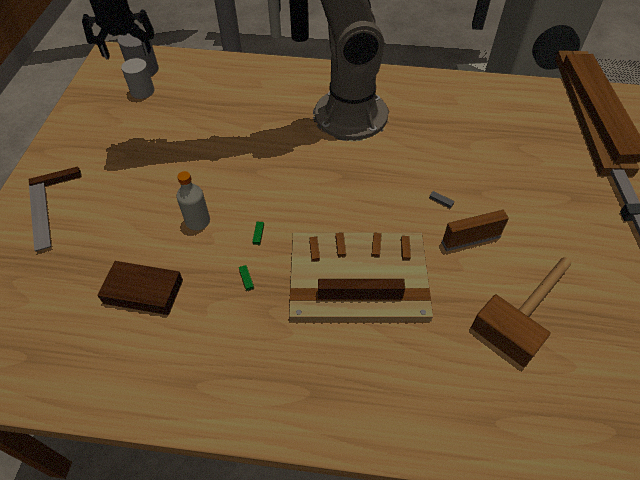

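```bash
cat > h.py <<'E'
from station import robot, fingers, vision, workorder, recognise
import cv2, numpy as np
def proj(n,P):
    c=vision.calibration(n);E=np.array(c["extrinsics"]);p=np.atleast_2d(P)@E[:3,:3].T+E[:3,3]
    q=np.c_[p[:,0],-p[:,1],-p[:,2]]@np.array(c["mtx"]).T
    return q[:,:2]/q[:,2:]
def unproj(n,uv,z):
    c=vision.calibration(n);E=np.array(c["extrinsics"]);R,t=E[:3,:3],E[:3,3]
    uv=np.atleast_2d(uv);d=np.c_[uv,np.ones(len(uv))]@np.linalg.inv(c["mtx"]).T
    d=(d*[1,-1,-1])@R;o=-R.T@t
    return o+d*((z-o[2])/d[:,2])[:,None]
E
python3 - <<'E'
from h import *
print([k for k in vision.calibration("top")])
im=cv2.imread("pics/top0.png")[155:345,110:385]
im=cv2.resize(im,None,fx=2.9,fy=2.9,interpolation=cv2.INTER_CUBIC)
im=cv2.convertScaleAbs(im,alpha=1.6,beta=10);cv2.imwrite("pics/crop1.png",im);print(im.shape)
for q in [(223.5,274.5),(372,270),(368,169.5),(223.5,174)]: print(unproj("top",[q],.024))
E
```

```text
['mtx', 'extrinsics']
(551, 798, 3)
[[0.41749264 0.20441428 0.024     ]]
[[ 0.45107436 -0.08900573  0.024     ]]
[[ 0.66166693 -0.06702295  0.024     ]]
[[0.62703164 0.2307951  0.024     ]]
```

View pics/crop1.png

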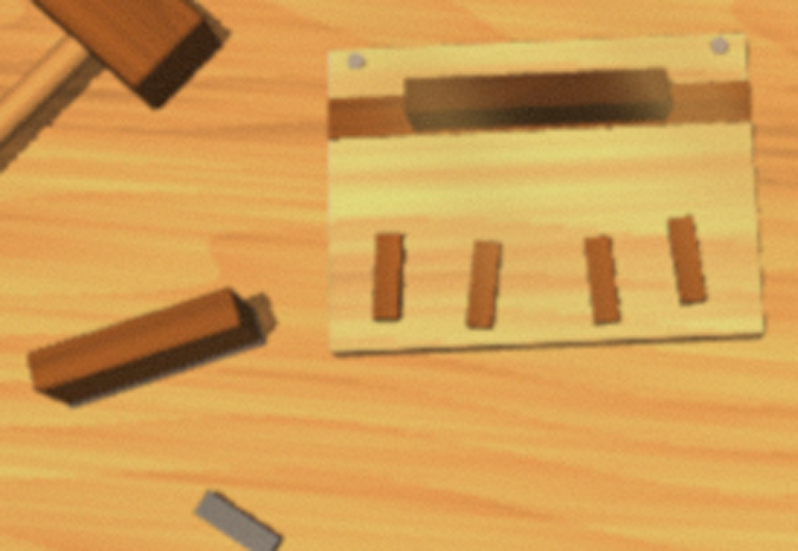

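```bash
cat >> h.py <<'E'
from scipy.optimize import least_squares
def c2p(q): return (np.array(q,float)+.5)/2.9-.5+[110,155]
def fitrect(n,uv,lx,ly,z):
    P=unproj(n,uv,z)[:,:2]          # order BL,BR,FR,FL (local x back +, y left +)
    L=np.array([[lx,ly],[lx,-ly],[-lx,-ly],[-lx,ly]])/2
    f=lambda v:((L@np.array([[np.cos(v[2]),np.sin(v[2])],[-np.sin(v[2]),np.cos(v[2])]])+v[:2])-P).ravel()
    r=least_squares(f,[*P.mean(0),0]);return r.x,r.fun
E
python3 - <<'E'
from h import *
np.set_printoptions(precision=4,suppress=True)
def s(name,q,lx,ly,z):
    v,f=fitrect("top",c2p(q),lx,ly,z);print(name,v[:2],np.degrees(v[2]),f);return v
b=s("board",[(329,50),(746,35),(763,333),(332,350)],.22,.30,.024)
s("scraper",[(28,354),(230,288),(243,325),(37,390)],.028,.14,.075)
for i,q in enumerate([[(376,233),(404,233),(401,320),(373,320)],[(475,240),(501,242),(493,328),(468,326)],[(585,238),(610,236),(620,322),(595,324)],[(668,218),(692,215),(706,301),(681,304)]]):
    s(f"chip{i}",q,.06,.018,.036)
c,S=np.cos(b[2]),np.sin(b[2]); R=np.array([[c,-S],[S,c]])
def bp(l): l=np.atleast_2d(l); return np.c_[l[:,:2]@R.T+b[:2],l[:,2]]
pts=bp([[.07,.09,.069],[.07,-.09,.069],[.045,-.09,.069],[.045,.09,.069]])
print((proj("top",pts)-[110,155])*2.9, proj("scene",pts))
sc=bp([[.11,.15,.024],[.11,-.15,.024],[-.11,-.15,.024],[-.11,.15,.024]]);print(proj("scene",sc))
E
```

```text
board [0.5418 0.0701] 7.107314928759198 [ 0.0009  0.0004  0.002  -0.0008 -0.001  -0.0019 -0.0018  0.0024]
scraper [0.4044 0.3226] 23.24541843502778 [ 0.0009  0.0016  0.0014 -0.0014 -0.0004 -0.0005 -0.0019  0.0004]
chip0 [0.468  0.1684] 4.774542543800229 [-0.0004 -0.0007 -0.0005  0.0006  0.0004  0.0006  0.0005 -0.0005]
chip1 [0.4682 0.1025] 0.982776108202809 [-0.0002 -0.     -0.     -0.      0.0003 -0.0004 -0.      0.0005]
chip2 [0.4777 0.0221] 11.31086525014371 [-0.0006  0.0002  0.0001 -0.0005  0.0006 -0.0003 -0.0001  0.0006]
chip3 [ 0.4969 -0.0342] 12.93379689621876 [-0.0008  0.0004 -0.0003 -0.0008  0.0008 -0.0002  0.0003  0.0005]
[[403.8267  76.9709]
 [666.7039  66.7009]
 [668.398  101.458 ]
 [404.1677 111.8219]] [[405.3921 288.003 ]
 [317.7599 287.7086]
 [317.8943 277.35  ]
 [404.3563 277.6478]]
[[433.1505 315.8005]
 [288.8563 315.3489]
 [292.962  230.7578]
 [422.0643 231.2523]]
```

```bash
cat >> h.py <<'E'
b=np.array([.5418,.0701,np.radians(7.1)])
def B(x,y,z):
    c,s=np.cos(b[2]),np.sin(b[2]);return [b[0]+c*x-s*y,b[1]+s*x+c*y,z]
SC=[.4044,.3226];SO=[180,0,113.2];WO=[180,0,97.1]
E
python3 - <<'E'
from h import *
np.set_printoptions(precision=3,suppress=True)
fingers.gripper_to(1.0)
robot.move_to([*SC,.25],SO); print(robot.current_joint_positions())
print(recognise("scraper","top")[:1])
robot.line_to([*SC,.055]); print(robot.current_tool_pos(),robot.current_contact_force())
fingers.gripper_to(0,force=80); print(robot.current_finger_gap()*85,robot.current_gripper_force())
robot.line_to([*SC,.16]); print(robot.current_tool_pos(),robot.current_finger_gap()*85,robot.current_contact_force(),robot.current_time_s())
for y in(.074,-.069):
  for x in(.005,-.165): print(robot.inverse_kinematics(B(x,y,.081),WO))
cv2.imwrite("pics/s1.png",vision.grab_frame("scene")[60:300,330:640,::-1].repeat(2,0).repeat(2,1))
E
```

```text
[  4.399  24.697 -61.709  90.035  22.068  78.576 -36.49 ]
[{'rect': [159.1, 274.6, 79.1, 39.4], 'p': 0.98}]
[0.405 0.323 0.056] [0.595 0.783 0.394]
26.969563670836028 78.96365761756897
[0.404 0.322 0.159] 27.40704751103592 [-0.382  0.571 -1.952] 6.35
[ 17.389  36.516 -49.321  97.034  31.03   61.095 -34.803]
[ 29.759  19.745 -59.251 121.566  22.198  50.218 -35.478]
[ 32.765  36.755 -50.239  97.229  31.636  61.282 -20.544]
[ 51.501  19.673 -59.774 121.809  22.254  50.182 -14.336]
```

View pics/s1.png

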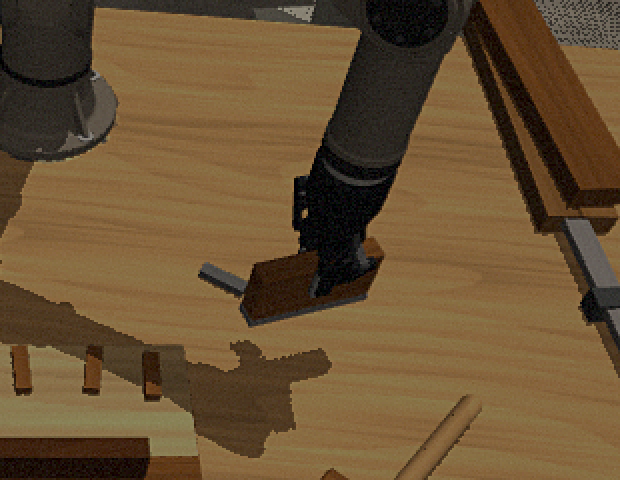

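The scraper is gripped, hanging level (crop centre ~(310,285)); the chips are undisturbed. Sweep next.

```bash
python3 - <<'E'
from h import *
np.set_printoptions(precision=3,suppress=True)
for y in(.074,-.069):
    robot.move_to(B(.005,y,.16),WO)
    robot.line_to(B(.005,y,.081),velocity=.1); print(robot.current_tool_pos()-B(.005,y,.081),robot.current_contact_force())
    robot.line_to(B(-.165,y,.081),velocity=.07); print(robot.current_contact_force(),robot.current_finger_gap()*85)
    robot.line_to(B(-.165,y,.16))
robot.move_to([*SC,.2],SO)
print(robot.current_time_s())
cv2.imwrite("pics/t2.png",vision.grab_frame("top")[140:380,100:420,::-1].repeat(2,0).repeat(2,1))
E
```

```text
[0.001 0.    0.001] [-0.02  -0.635 -2.778]
[ 0.273  0.192 -2.291] 27.259556402117482
[0.001 0.    0.001] [-0.246 -0.134 -1.408]
[-0.777  0.52  -2.349] 26.909482157312084
17.8667
```

View pics/t2.png

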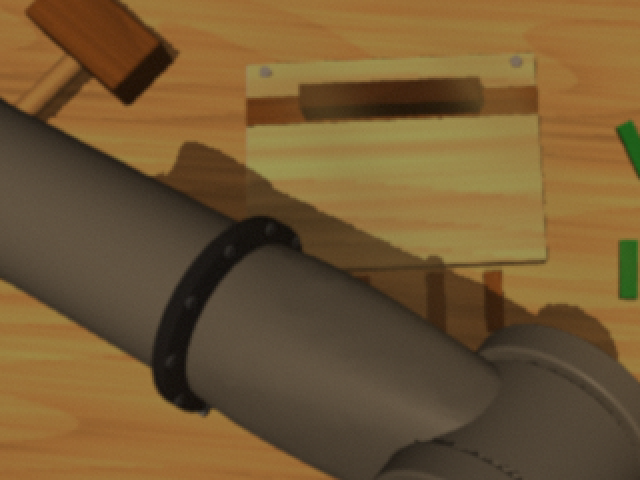

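```bash
python3 - <<'E'
from h import *
im=vision.grab_frame("scene")[190:300,270:450,::-1]
cv2.imwrite("pics/s3.png",cv2.convertScaleAbs(cv2.resize(im,None,fx=4,fy=4,interpolation=cv2.INTER_CUBIC),alpha=1.7,beta=10))
E
```

```text
(no output)
```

View pics/s3.png

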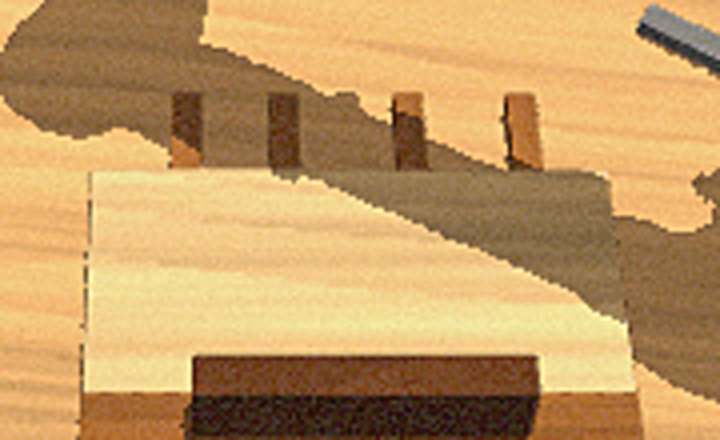

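```bash
python3 - <<'E'
from h import *
robot.line_to([*SC,.32]); robot.move_to([.22,-.4,.32],[180,0,30]); print(robot.current_joint_positions(),robot.current_time_s())
im=vision.grab_frame("top")[210:345,190:400,::-1]
cv2.imwrite("pics/t4.png",cv2.convertScaleAbs(cv2.resize(im,None,fx=3.8,fy=3.8,interpolation=cv2.INTER_CUBIC),alpha=1.6,beta=10))
E
```

```text
[66.97065049  5.40005353 -8.86374869 92.18893667  0.79897586 82.48771784
 -1.78793274] 21.55
```

View pics/t4.png

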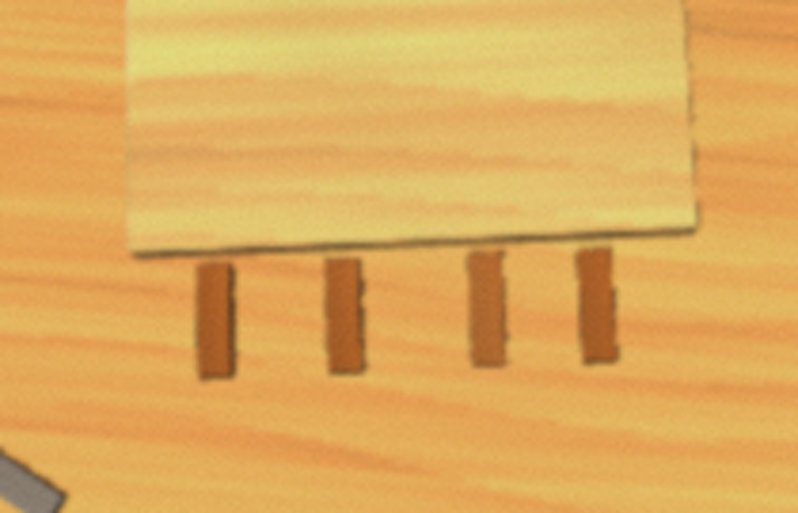

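All four chips lie flat on the bench in front of the board (crop rows 250–378, below the edge at ~250). Next: put the scraper back, then hook.

```bash
python3 - <<'E'
from h import *
np.set_printoptions(precision=4,suppress=True)
HO=[180,0,7.1]
robot.move_to([*SC,.32],SO); robot.line_to([*SC,.09],velocity=.2); print(robot.line_to([*SC,.055],velocity=.04,f_stop=6),robot.current_tool_pos())
fingers.gripper_to(1.0); robot.pause(.3)
robot.line_to([*SC,.25],velocity=.2); fingers.gripper_to(0,force=40)
robot.move_to(B(.100,0,.25),HO); print(robot.current_joint_positions())
robot.line_to(B(.100,0,.11)); print(robot.line_to(B(.100,0,.055),velocity=.05,f_stop=5))
robot.pause(.3); print(robot.current_tool_pos()-B(.1,0,.055),robot.current_contact_force(),robot.current_finger_gap(),robot.current_time_s())
print(recognise("scraper","top")[:1])
cv2.imwrite("pics/s5.png",vision.grab_frame("scene")[180:360,270:520,::-1].repeat(3,0).repeat(3,1))
E
```

```text
True [0.404  0.3221 0.0554]
[   9.6596   32.8524  -32.1371   68.5672   16.7943   83.0722 -102.9524]
False
[0.0001 0.     0.0002] [ 0.1776  0.0289 -0.5661] 0.003534664378582818 33.0583
[{'rect': [596.0, 414.6, 87.9, 105.5], 'p': 0.97}]
```

View pics/s5.png

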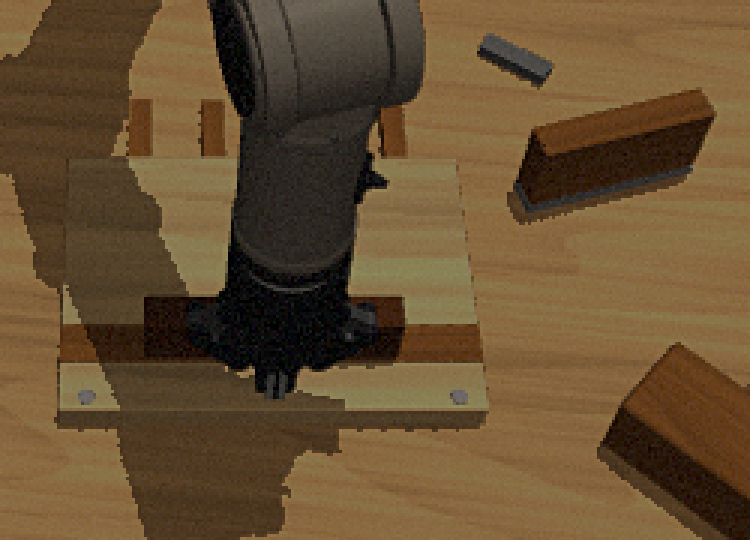

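Scraper stands on its edge at (615,150); closed fingers are behind the stop at (275,385). Pull now.

```bash
python3 - <<'E'
from h import *
np.set_printoptions(precision=4,suppress=True)
u=np.array([np.cos(b[2]),np.sin(b[2])])
rd=lambda n=3:np.mean([robot.current_contact_force()[:2]@u for _ in range(n)])
f0=rd(8)
hit=robot.line_to(B(.066,0,.055),velocity=.008,f_stop=2.5)
x=(robot.current_tool_pos()[:2]-b[:2])@u
print(hit,x,rd()-f0,robot.current_time_s())
log=[];t_in=None
if hit:
    k=4000.;xp=x;fp=rd()-f0
    for i in range(400):
        f=rd()-f0;t=robot.current_time_s();log.append((round(t,2),round(x*1e3,2),round(f,2)))
        if f>16: break
        if t_in is None and f>11: t_in=t
        if t_in and t-t_in>2.6: break
        e=12-f
        if abs(e)>.5:
            x-=np.clip(e/k*.4,-.0003,.0003)
            robot.line_to(B(x,0,.055),velocity=.005)
        else: robot.pause(.05)
    robot.line_to(B(.098,0,.055),velocity=.03)
print(log[::max(1,len(log)//40)],log[-1:], len(log)); print(max([l[2] for l in log] or [0]),rd()-f0,robot.current_time_s())
E
```

```text
True 0.08079183460192907 1.4776449949892205 35.5917
[(35.59, np.float64(80.79), np.float64(1.48)), (36.0, np.float64(80.49), np.float64(2.14)), (36.25, np.float64(80.19), np.float64(2.89)), (36.5, np.float64(79.89), np.float64(3.56)), (36.75, np.float64(79.59), np.float64(4.18)), (37.0, np.float64(79.29), np.float64(5.13)), (37.25, np.float64(78.99), np.float64(6.08)), (37.5, np.float64(78.69), np.float64(6.13)), (37.75, np.float64(78.39), np.float64(5.51)), (38.0, np.float64(78.09), np.float64(6.73)), (38.25, np.float64(77.79), np.float64(7.34)), (38.5, np.float64(77.49), np.float64(7.25)), (38.75, np.float64(77.19), np.float64(8.04)), (39.0, np.float64(76.89), np.float64(8.25)), (39.25, np.float64(76.59), np.float64(9.64)), (39.5, np.float64(76.36), np.float64(9.75)), (39.75, np.float64(76.13), np.float64(9.43)), (40.0, np.float64(75.87), np.float64(9.14)), (40.25, np.float64(75.59), np.float64(10.47)), (40.5, np.float64(75.44), np.float64(9.35)), (40.75, np.float64(75.17), np.float64(10.77)), (41.0, np.float64(75.05), np.float64(10.33)), (41.25, np.float64(74.88), np.float64(10.65
[... 263 characters left out ...]
np.float64(10.67)), (42.8, np.float64(74.08), np.float64(11.79)), (42.85, np.float64(74.08), np.float64(12.11)), (42.9, np.float64(74.08), np.float64(12.08)), (42.95, np.float64(74.08), np.float64(11.11)), (43.2, np.float64(74.0), np.float64(12.96)), (43.45, np.float64(74.09), np.float64(11.03)), (43.7, np.float64(74.0), np.float64(11.58)), (43.75, np.float64(74.0), np.float64(11.92)), (43.8, np.float64(74.0), np.float64(11.45)), (44.05, np.float64(73.94), np.float64(11.46)), (44.3, np.float64(73.89), np.float64(11.47)), (44.55, np.float64(73.83), np.float64(12.02)), (44.6, np.float64(73.83), np.float64(12.7))] [(44.6, np.float64(73.83), np.float64(12.7))] 42
12.96 0.3672417882950073 45.5583
```

```bash
python3 - <<'E'
from h import *
robot.line_to(B(.098,0,.25),velocity=.15); robot.move_to([.22,-.4,.32],[180,0,30])
im=vision.grab_frame("top");print(recognise("scraper","top")[:1],recognise("stop","top")[:1],robot.current_time_s())
cv2.imwrite("pics/t6.png",im[100:360,50:600,::-1])
E
```

```text
[{'rect': [159.5, 276.5, 78.4, 44.4], 'p': 0.87}] [{'rect': [298.9, 222.5, 152.8, 111.2], 'p': 0.61}] 49.45
```

View pics/t6.png

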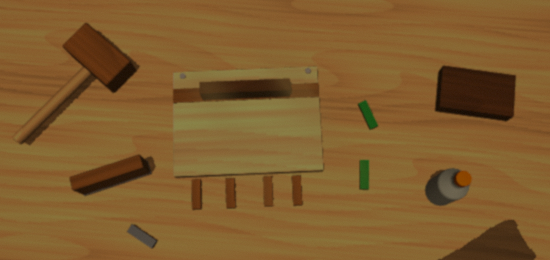

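The board is clear, with the chips on the bench at (196–297, 190). The scraper stands at (110,175), the stop is back in place, and the bystanders are unmoved.

```bash
python3 -c "
from h import *
print(workorder.close_job())"
```

```text
the job is handed in; nothing more can be done
None
```

The job is handed in, though the station gave no verdict: all four chips are swept onto the bench, the scraper block stands on the bench off the board, the stop was pulled at about 11–13 N (measured) for 2.6 s and looks back in place, and the last picture shows the glue bottle, mallet and offcut unmoved.

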